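Find the socket that fits the bean mill's nut

TASK

The bean mill's grinding disc is to come off for cleaning: find, among the three sockets in the steel tray, the one that fits the hex nut on the mill (not one too large that goes over it loosely), and seat it fully down over that nut, upright. Put any socket that does not fit back in the tray, standing on its mouth as before, and finish while still holding the fitting socket in the gripper, seated on the nut; leave the bowl, the kitchen scale and the mug where they are.

Things in the scene. Friction and masses are not known exactly. Their poses are not given: they have to be found in the camera images.
- mill: Low aluminium hand mill without its hopper, fixed: round drum about 136 mm across, 40 mm high, with a dark steel grinding disc 110 mm across whose flat top lies 50 mm above the table; a short spout (to 98 mm from the axis) on its -x side. Origin: centre of its underside; z up.
- mill_hub (a point): Centre of the flat top of the mill's grinding disc, 50 mm above the table: the nut to work on stands centred on it. A socket fully down rests its rim on this disc.
- nut_p: Fixed bright steel hex nut, 19, 24 or 30 mm across flats (the three nuts have one size each; which is not told). 16 mm high, top 4 mm bevelled, a 10 mm threaded end 4 mm above it. Origin: centre of its underside, 50 mm above the table; z up, x square to a pair of flats. The nut within 10 mm of mill_hub is the one to work on; the other two are spares on the block.
- nut_q: Fixed bright steel hex nut, 19, 24 or 30 mm across flats (the three nuts have one size each; which is not told). 16 mm high, top 4 mm bevelled, a 10 mm threaded end 4 mm above it. Origin: centre of its underside, 50 mm above the table; z up, x square to a pair of flats. The nut within 10 mm of mill_hub is the one to work on; the other two are spares on the block.
- nut_r: Fixed bright steel hex nut, 19, 24 or 30 mm across flats (the three nuts have one size each; which is not told). 16 mm high, top 4 mm bevelled, a 10 mm threaded end 4 mm above it. Origin: centre of its underside, 50 mm above the table; z up, x square to a pair of flats. The nut within 10 mm of mill_hub is the one to work on; the other two are spares on the block.
- socket_small: Blackened steel socket standing mouth down in the tray, fits a 19 mm nut: hexagonal tube 31 mm across flats outside, 21 mm inside, mouth 24 mm deep; round collar 31 mm across at 24-40 mm above the rim, then a square stub 18 x 18 mm at 40-76 mm, to grip by. 160 g, +-40 %. Origin: centre of the rim (underside); z up; x square to a pair of mouth flats and to a pair of stub faces.
- socket_medium: Blackened steel socket standing mouth down in the tray, fits a 24 mm nut: hexagonal tube 36 mm across flats outside, 26 mm inside, mouth 24 mm deep; round collar 36 mm across at 24-40 mm above the rim, then a square stub 18 x 18 mm at 40-76 mm, to grip by. 200 g, +-40 %. Origin: centre of the rim (underside); z up; x square to a pair of mouth flats and to a pair of stub faces.
- socket_large: Blackened steel socket standing mouth down in the tray, fits a 30 mm nut: hexagonal tube 42 mm across flats outside, 32 mm inside, mouth 24 mm deep; round collar 42 mm across at 24-40 mm above the rim, then a square stub 18 x 18 mm at 40-76 mm, to grip by. 248 g, +-40 %. Origin: centre of the rim (underside); z up; x square to a pair of mouth flats and to a pair of stub faces.
- tray: Fixed shallow stainless tray, 170 mm (x) by 300 mm (y), walls 3 mm thick and 24 mm high, floor 3 mm above the table. Origin: centre of its underside. The sockets stand about 90 mm apart along its y axis.
- parts_block: Fixed wooden block 60 x 130 x 50 mm that carries the two spare nuts. Origin: centre of its underside.
- bowl: Bystander: steel bowl, 150 mm across, 55 mm high. Origin: centre of its underside.
- scale: Bystander: flat white kitchen scale, 130 x 170 mm, 28 mm high. Origin: centre of its underside.
- mug: Bystander: blue ceramic mug, 76 mm across, 85 mm high, handle on its +y side. Origin: centre of its underside.

How it is judged:
At the end, for the whole second after the job is handed in: The socket matching the nut on the mill is over it: rim within 4 mm of the disc, centred within 4 mm, tilt under 0.08 rad, under 20 mm/s, gripped with more than 3 N. The other two stand on the tray's floor within its outline, tilt under 0.1 rad (((horizontal distance between nut_p and mill_hub below 0.01 m and z of socket_medium in the frame of nut_p between -0.004 and 0.004 m and horizontal distance between socket_medium and nut_p below 0.004 m and angle between socket_medium's own z axis and vertical below 0.08 rad and contact force between the fingers and socket_medium above 3 N and linear speed of socket_medium below 0.02 m/s and x of socket_small in the frame of tray between -0.085 and 0.085 m and y of socket_small in the frame of tray between -0.15 and 0.15 m and height (world z) of each of socket_small, socket_large below 0.01 m and angle between each of socket_small, socket_large's own z axis and vertical below 0.1 rad and x of socket_large in the frame of tray between -0.085 and 0.085 m and y of socket_large in the frame of tray between -0.15 and 0.15 m) or (horizontal distance between nut_q and mill_hub below 0.01 m and z of socket_small in the frame of nut_q between -0.004 and 0.004 m and horizontal distance between socket_small and nut_q below 0.004 m and angle between socket_small's own z axis and vertical below 0.08 rad and contact force between the fingers and socket_small above 3 N and linear speed of socket_small below 0.02 m/s and x of socket_medium in the frame of tray between -0.085 and 0.085 m and y of socket_medium in the frame of tray between -0.15 and 0.15 m and height (world z) of each of socket_medium, socket_large below 0.01 m and angle between each of socket_medium, socket_large's own z axis and vertical below 0.1 rad and x of socket_large in the frame of tray between -0.085 and 0.085 m and y of socket_large in the frame of tray between -0.15 and 0.15 m) or (horizontal distance between nut_r and mill_hub below 0.01 m and z of socket_large in the frame of nut_r between -0.004 and 0.004 m and horizontal distance between socket_large and nut_r below 0.004 m and angle between socket_large's own z axis and vertical below 0.08 rad and contact force between the fingers and socket_large above 3 N and linear speed of socket_large below 0.02 m/s and x of socket_small in the frame of tray between -0.085 and 0.085 m and y of socket_small in the frame of tray between -0.15 and 0.15 m and height (world z) of each of socket_small, socket_medium below 0.01 m and angle between each of socket_small, socket_medium's own z axis and vertical below 0.1 rad and x of socket_medium in the frame of tray between -0.085 and 0.085 m and y of socket_medium in the frame of tray between -0.15 and 0.15 m))); the arm keeps its last pose, push and grip.
It fails at once if a bystander (bowl, scale or mug) is pushed more than 30 mm from its place (distance of any of bowl, scale, mug from where it was at the start of the episode above 0.03 m).
It also fails if it takes over 72 s, if anything falls off the work surface, if the arm or the gripper's body presses on something with over 40 N, if the wrist force passes 120 N, or if a joint passes its speed limit or range.

ROBOT

A 7-joint arm with a two-finger parallel gripper is mounted at the origin on the work surface. World frame = base frame: x ahead of the robot, y to its left, z up, the work surface at z = 0. Lengths are in m, angles in rad, forces in N, time in s.
With the tool pointing down it reaches from about 0.425 to 0.875 m from the base axis. Payload 4.7 kg.
Tool frame: the origin (TCP) lies at the very end of the fingers, on their centre line; the grasp point (between the pads) lies 19 mm behind it; z points along the fingers, y is the direction in which the jaws open and shut (so a half turn about z gives the same grasp; the last joint's range is limited). The gripper opens to 87 mm and grips with 3 to 60 N. Pads are 19 mm wide; open, the fingers measure 117 mm over their backs; the gripper's body (75 mm by 190 mm) begins 51 mm behind the grasp point.
Start: joints at [-1.322, 0.321, -0.07, 1.45, 0.023, 1.371, -0.057], TCP at [0.151, 0.632, 0.223] pointing down, gripper open.
Joint ranges: [-2.86, 2.86], [-0.3, 2.09], [-1.38, 1.24], [0.06, 2.45], [-1.56, 4.7], [0.09, 2.05], [-2.69, 2.69]. Speed limits (rad/s): [2.57, 2.57, 3.14, 3.14, 3.14, 3.14, 3.14].

INTERFACE

Orientations are given as a rotation vector (axis times angle).
In Python, from bench import * gives the robot as it stands.
- The arm moves only by the shell command python3 -m jog 'ROWS' [OPENING] [FORCE]. ROWS is JSON, a list of rows, each a list of 4 numbers: the shift along the world's x, y, z in mm, then the turn about the world's z in rad. In form: [[x, y, z, twist], ...]. A call has exactly 8 rows; each row is the pose to reach, as a shift and turn from the pose commanded when the call began; what a row does not reach only later rows make up. A row lasts 1/8 s, in which the tool goes at most 62.5 mm and 10.7 degrees, less where a joint would pass 70% of its speed; a pose out of reach is approached as far as the arm can. A call with a gripper value outside its range is refused whole. OPENING is the opening, from -1 (shut) to 1 (fully open), set as the call begins (- or left out, the last holds). The fingers move at their own pace and stop on an object; FORCE is the grip in N (left out, the last holds). Time passes only in rows, so rows that repeat a pose let the fingers close, or fill a call up. It gives the time, the measured TCP pose, the force and the opening at its end, in the units of the state.
- get_state(): the state, without advancing time (a new reading comes with each control period).
- get_image(name): name is "scene" or "top"; returns a dict with "image" (384x512x3 uint8, red, green, blue), "fx", "fy", "cx", "cy" (pixels), "position" and "rotation" of the camera in the world. Camera axes: x right, y down, z forward; pixel columns grow to the right and rows downward; lengths in m; the calibration is good to about 2 mm. A picture is of the moment at which its call begins. There is no depth.
- close_job(): hands the job in, once; it reports no verdict.
The state is a dict: "time": time; "joint_positions": joint angles; "qd": joint speeds; "joint_torque": joint torques, N m; "position": TCP position; "tool_rot": TCP orientation; "ft_force": force on the tool from outside, world axes, zero at the start; "torque": the same for the moment, N m; "grip_width": opening from 0.0 (shut) to 1.0 (fully open).
Only numpy, scipy, OpenCV 4.12 (cv2) and the standard library are available. Lean on these libraries where they do the work, as an engineer would, in place of code of your own. Each camera call takes 0.05 s, during which the arm holds its last target. There are 200 camera calls.

## Working session

There is one attempt and no reset: what is moved stays moved. The work goes in short steps, Python scripts to look and compute and a shell command to move; the robot and the scene stay as the last step left them, time stands still between calls to the robot, and variables do not carry over. Pictures are saved under pics/ and viewed, about 8 in all and at most 12, crops included, and the job is handed in when it is done.

```bash
mkdir -p pics; cat > h.py <<'E'
from bench import *
import numpy as np, cv2
def shot(n,f=None):
    c=get_image(n)
    if f: cv2.imwrite('pics/'+f,c['image'][:,:,::-1])
    return c
def ray(c,u,v,z):
    d=np.array(c['rotation'])@np.array([(u-c['cx'])/c['fx'],(v-c['cy'])/c['fy'],1.]);p=np.array(c['position'])
    return p+d*(z-p[2])/d[2]
def proj(c,P):
    q=np.array(c['rotation']).T@(np.array(P)-np.array(c['position']))
    return c['fx']*q[0]/q[2]+c['cx'],c['fy']*q[1]/q[2]+c['cy']
E
python3 - <<'E'
from h import *
import pickle
for n in('scene','top'):
    c=shot(n,n+'0.png');print(n,c['fx'],c['cx'],c['cy'],c['position'],np.round(c['rotation'],3).tolist());pickle.dump(c,open(n+'0.pkl','wb'))
print(get_state())
E
```

```text
scene 425.06438006456295 257.77807715187794 188.79382984863364 [1.31932965 0.31257555 0.80126966] [-1.372, -2.11, 0.936]
top 472.9722385728579 258.90732587133834 194.39653789990615 [ 0.46222887 -0.03879388  1.18793214] [-2.14, 2.189, -0.091]
{'time': 0.1, 'joint_positions': array([-1.32185194,  0.32175081, -0.07006241,  1.45157949,  0.02261213,
        1.37079117, -0.05688122]), 'qd': array([ 0.00114916, -0.00130442, -0.00029413, -0.0022378 ,  0.00109618,
       -0.00129989,  0.000167  ]), 'joint_torque': array([-1.81346854e-04, -4.92570376e+01, -4.05796096e-01, -3.13401461e+01,
       -6.43779687e-02,  3.95997043e-02,  8.34085176e-05]), 'position': array([0.15119728, 0.63165102, 0.22155615]), 'tool_rot': array([-3.67990312e-01, -3.11987273e+00,  2.73333959e-03]), 'ft_force': array([ 0.23048262, -0.63953329, -0.10179702]), 'torque': array([0.03110603, 0.05173398, 0.00545957]), 'grip_width': 0.9998743271757111}
```

View pics/scene0.png

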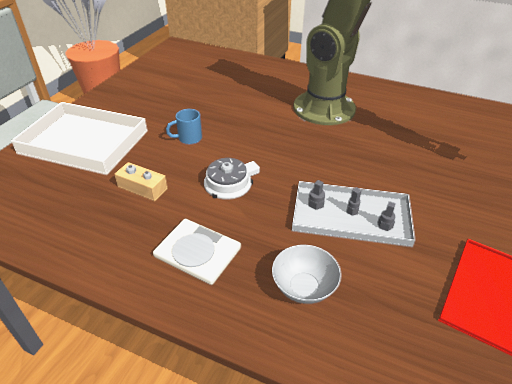

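View pics/top0.png

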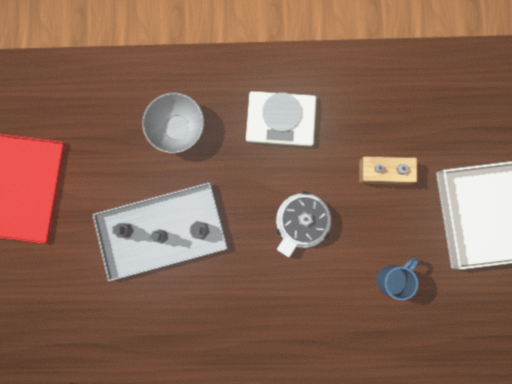

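Scene shows the mill at (228,178), the tray with three sockets at (317,196), (354,203), (387,217), and the spare block at (141,180). In the top view the sockets are at (123,230), (160,236), (200,230), the nut at (306,219) and the spares at (380,169), (403,169). Next I zoom in.

```bash
sed -i "s/np.array(c\['rotation'\])/cv2.Rodrigues(np.array(c['rotation']))[0]/g" h.py
python3 - <<'E'
from h import *
import pickle
t=pickle.load(open('top0.pkl','rb'));s=pickle.load(open('scene0.pkl','rb'))
def crop(c,u,v,w,h,k):
    return cv2.resize(c['image'][v:v+h,u:u+w,::-1],None,fx=k,fy=k,interpolation=cv2.INTER_CUBIC)
a=np.vstack([np.hstack([crop(t,276,192,60,60,5),crop(t,355,150,80,60,5)]),np.pad(crop(t,90,182,140,58,5),((0,0),(0,0),(0,0)))])
cv2.imwrite('pics/a.png',a); print(a.shape)
b=np.vstack([np.hstack([crop(s,203,150,60,60,5),crop(s,110,150,80,60,5)]),crop(s,290,175,140,58,5)])
cv2.imwrite('pics/b.png',b)
print('mill drum',ray(t,304,220,.05),'nut',ray(t,306,219,.066))
for p in[(123,230),(160,236),(200,230)]:print(ray(t,*p,.079))
for p in[(93,213),(211,184),(227,248),(108,280)]:print('tray',ray(t,*p,.024))
E
```

```text
(590, 700, 3)
mill drum [ 0.5100045  -0.13140452  0.05      ] nut [ 0.51159367 -0.13490444  0.066     ]
[0.4947477  0.29615005 0.079     ]
[0.47881339 0.20900511 0.079     ]
[0.49078092 0.11498874 0.079     ]
tray [0.53999862 0.38763349 0.024     ]
tray [0.60548386 0.09419981 0.024     ]
tray [0.44679123 0.05681428 0.024     ]
tray [0.37537505 0.34872287 0.024     ]
```

View pics/a.png

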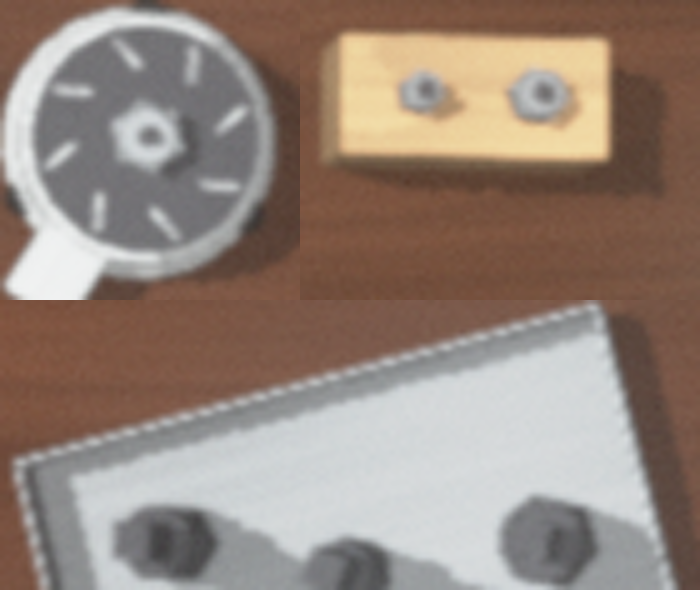

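View pics/b.png

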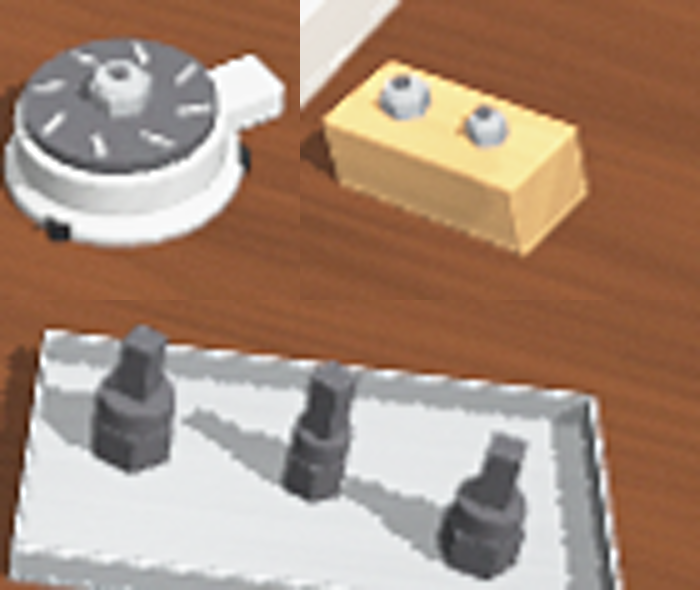

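The mill nut looks the largest (about 34 mm across corners, against about 22 and 29 for the spares), so it is probably 30 mm. The small socket is the middle one, but large and medium still need to be told apart, so I'll measure widths from masks.

```bash
python3 - <<'E'
from h import *
import pickle
t=pickle.load(open('top0.pkl','rb'));s=pickle.load(open('scene0.pkl','rb'))
K=8
for n,c,b in [('s',s,[(300,172,36,42),(340,180,34,42),(370,195,36,42)]),('t',t,[(182,212,36,36),(142,220,36,36),(105,212,36,36)])]:
    row=[]
    for (u,v,w,h) in b:
        im=cv2.resize(c['image'][v:v+h,u:u+w,::-1],None,fx=K,fy=K,interpolation=cv2.INTER_CUBIC)
        g=im.max(2); m=(g<112).astype(np.uint8)
        nn,l,st,ce=cv2.connectedComponentsWithStats(m); i=1+st[1:,4].argmax(); m=(l==i)
        print(n,'area px',st[i,4]/K/K,'bbox',st[i,0]/K+u,st[i,1]/K+v,st[i,2]/K,st[i,3]/K)
        if n=='s': print([ (round(v+y/K,1),round(m[y].sum()/K,1)) for y in range(0,h*K,16) if m[y].any()])
        im=np.clip(im.astype(float)*2.2-60,0,255).astype(np.uint8)
        row.append(cv2.resize(im,(260,290) if n=='s' else (260,260)))
    (A:=globals().setdefault('A',[])).append(np.hstack(row))
cv2.imwrite('pics/c.png',np.vstack(A))
# nuts in top
for (u,v,w,h) in [(293,206,26,26),(368,158,22,22),(392,158,24,24)]:
    im=cv2.resize(t['image'][v:v+h,u:u+w],None,fx=K,fy=K,interpolation=cv2.INTER_CUBIC).astype(int)
    print(im[h*K//2,::8].tolist()[::2])
E
```

```text
s area px 149.609375 bbox 308.375 194.0 16.0 15.375
[(194.0, np.float64(0.5)), (196.0, np.float64(2.9)), (198.0, np.float64(8.0)), (200.0, np.float64(14.5)), (202.0, np.float64(11.8)), (204.0, np.float64(15.2)), (206.0, np.float64(14.1)), (208.0, np.float64(6.4))]
s area px 197.03125 bbox 346.375 190.625 14.375 24.375
[(192.0, np.float64(3.6)), (194.0, np.float64(8.5)), (196.0, np.float64(8.1)), (198.0, np.float64(8.8)), (200.0, np.float64(9.2)), (202.0, np.float64(5.9)), (204.0, np.float64(5.0)), (206.0, np.float64(11.1)), (208.0, np.float64(9.5)), (210.0, np.float64(11.6)), (212.0, np.float64(11.1)), (214.0, np.float64(6.1))]
s area px 164.1875 bbox 377.5 214.875 17.0 16.0
[(215.0, np.float64(0.5)), (217.0, np.float64(4.0)), (219.0, np.float64(8.2)), (221.0, np.float64(15.9)), (223.0, np.float64(15.9)), (225.0, np.float64(15.6)), (227.0, np.float64(13.9)), (229.0, np.float64(8.4))]
t area px 97.078125 bbox 198.625 223.75 10.75 15.125
t area px 96.90625 bbox 155.625 230.875 12.125 11.75
t area px 160.65625 bbox 117.875 224.25 15.625 13.5
[[114, 113, 116], [118, 117, 119], [116, 116, 118], [160, 161, 164], [205, 209, 211], [194, 198, 201], [127, 127, 129], [123, 123, 125], [186, 189, 190], [173, 176, 177], [95, 93, 96], [96, 96, 96], [112, 112, 115]]
[[240, 215, 162], [240, 216, 164], [241, 217, 164], [228, 197, 155], [167, 165, 162], [176, 178, 178], [132, 129, 130], [142, 141, 141], [165, 147, 128], [202, 165, 125], [232, 200, 151]]
[[237, 210, 158], [238, 213, 159], [225, 193, 149], [162, 158, 152], [185, 188, 189], [173, 174, 175], [136, 135, 135], [161, 162, 163], [174, 164, 155], [203, 169, 131], [237, 210, 158], [241, 219, 167]]
```

View pics/c.png

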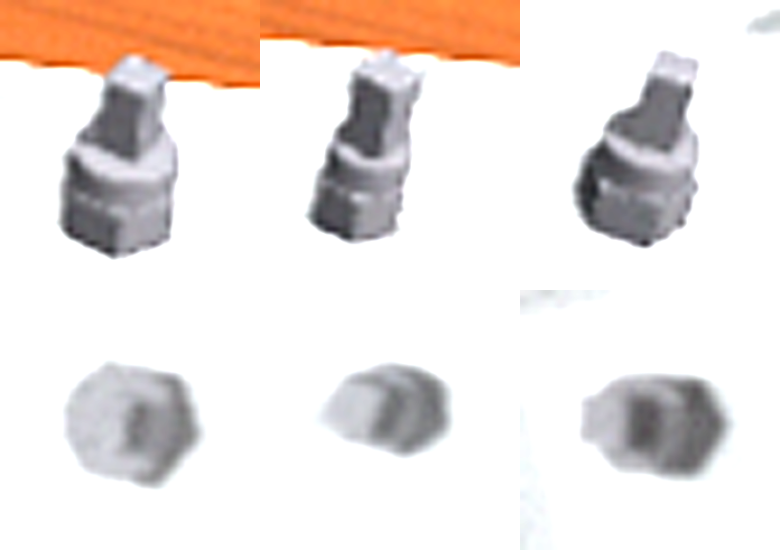

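Panel c settles it: the tray socket at top (200,230) is about 42 mm across flats and the one at (123,230) about 35 mm. The large socket is therefore the one nearest the mill. I'll zoom once for the yaws of that socket and the nut.

```bash
python3 - <<'E'
from h import *
import pickle
t=pickle.load(open('top0.pkl','rb'));s=pickle.load(open('scene0.pkl','rb'))
def cr(c,u,v,w,h,k,lo,hi):
    im=cv2.resize(c['image'][v:v+h,u:u+w,::-1],None,fx=k,fy=k,interpolation=cv2.INTER_LANCZOS4).astype(float)
    im=np.clip((im-lo)*255/(hi-lo),0,255).astype(np.uint8)
    for x in range(0,w,5): cv2.line(im,(x*k,0),(x*k,6),(0,0,255),1)
    for y in range(0,h,5): cv2.line(im,(0,y*k),(6,y*k),(0,0,255),1)
    return im
A=np.hstack([cr(s,304,178,30,37,10,20,170),cr(t,186,216,30,30,12,20,170)[:370]]) if 0 else None
a=cr(s,304,178,28,36,12,20,170); b=cr(t,186,216,28,36,12,20,170)
a=a[:300+132]; b=b[:432]
d=cr(s,216,156,24,24,6,60,255);e=cr(t,294,207,24,24,6,60,255)
n=np.vstack([d,e,cr(t,294,207,24,24,6,130,220)])
n=cv2.resize(n,(144,432))
cv2.imwrite('pics/d.png',np.hstack([a,b])[:432])
cv2.imwrite('pics/e.png',np.hstack([cr(s,216,156,24,24,16,60,255),cr(t,294,207,24,24,16,70,230)]))
E
```

```text
(no output)
```

View pics/d.png

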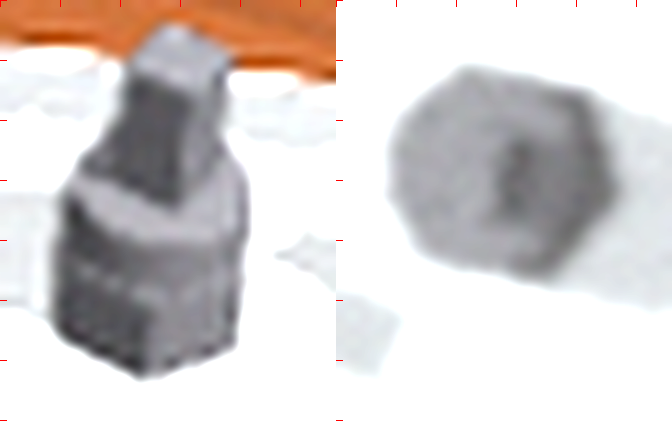

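View pics/e.png

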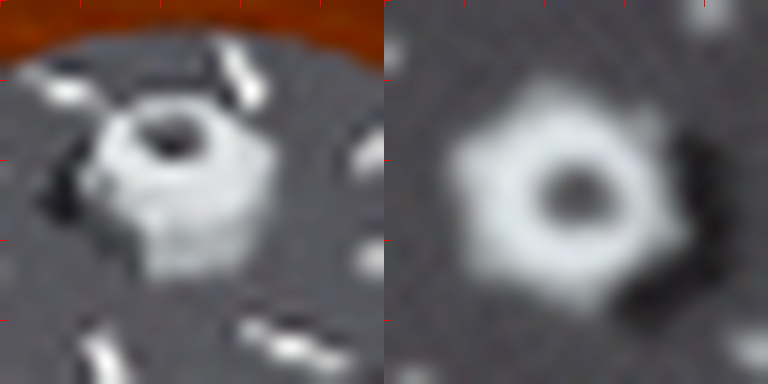

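Scene view of the large socket: rim vertices at crop (55,328), (140,378), (233,345), and stub top corners at (127,70), (175,25), (232,62), (195,85). The nut's six corners are clear in the top view. Next I turn these into yaws and centres.

```bash
python3 - <<'E'
from h import *
import pickle
t=pickle.load(open('top0.pkl','rb'));s=pickle.load(open('scene0.pkl','rb'))
def R(c,pts,o,k,z): return np.array([ray(c,o[0]+(p[0]+.5)/k-.5,o[1]+(p[1]+.5)/k-.5,z)[:2] for p in pts])
def ang(P): d=np.diff(P,axis=0); return np.degrees(np.arctan2(d[:,1],d[:,0])).round(1),(np.hypot(*d.T)*1e3).round(1)
print('rim scene',*ang(R(s,[(55,328),(140,378),(233,345)],(304,178),12,.003)))
q=R(s,[(127,70),(175,25),(232,62),(195,85),(127,70)],(304,178),12,.079)
print('stub',*ang(q),q[:4].mean(0))
r=R(t,[(254,92),(277,188),(209,275)],(186,216),12,.003);print('rim top',*ang(r),r)
# nut
for z in(.050,.062):
  n=R(t,[(161,80),(73,155),(88,275),(206,310),(306,240),(256,110)],(294,207),16,z)
  c=n.mean(0);d=n-c;print('nut',z,c,np.degrees(np.arctan2(d[:,1],d[:,0])).round(1)%60,(np.hypot(*d.T)*1e3).round(1))
print('stud top', R(t,[(194,195)],(294,207),16,.07), R(s,[(172,135)],(216,156),16,.07))
E
```

```text
rim scene [ 71.6 139.7] [23.7 24.5]
stub [165.2  65.9 -25.5 -84.9] [19.2 16.4 11.7 14.9] [0.49142052 0.1285339 ]
rim top [-167.1  141. ] [20.6 22.9] [[0.50935051 0.10852463]
 [0.48924821 0.10393636]
 [0.47149064 0.11831991]]
nut 0.05 [ 0.51304641 -0.13362104] [ 8.4  8.5  9.1 10.2  8.7 17.3] [17.5 17.3 18.5 17.6 19.8 17. ]
nut 0.062 [ 0.51251052 -0.13262104] [ 8.4  8.5  9.1 10.2  8.7 17.3] [17.3 17.1 18.4 17.4 19.6 16.8]
stud top [[ 0.5120989  -0.13377262]] [[ 0.51096871 -0.13026123]]
```

Result: the large socket is at about (0.493, 0.1265) with x at about -16° mod 180, and the nut at about (0.5125, -0.133) with flat normals at about -21° mod 60. The jaw axis is now at 76.6°, close to the stub face normal at 74°. Moving over it.

```bash
python3 -m jog '[[34,-50,0,0],[68,-100,0,0],[102,-150,0,0],[136,-200,0,-0.05],[170,-250,0,-0.05],[204,-300,0,-0.05],[238,-350,0,-0.05],[272,-400,0,-0.05]]' 1 20
```

```text
time: 1.1
position: [0.4239, 0.2303, 0.2224]
tool_rot: [-0.446, -3.11, -0.001]
ft_force: [0.4, 0.4, -0.3]
grip_width: 1.0
```

```bash
python3 -m jog '[[20,-30,0,0],[45,-66,0,0],[70,-105,-10,0],[70,-105,-60,0],[70,-105,-100,0],[70,-105,-110,0],[70,-105,-110,0],[70,-105,-110,0]]'; python3 -c "
from h import *
s=get_state();R=cv2.Rodrigues(s['tool_rot'])[0];print(s['position'],np.degrees(np.arctan2(R[1,1],R[0,1])),s['ft_force']);shot('scene','f_s.png')
import pickle
c=shot('scene');t=shot('top')
a=c['image'][160:240,260:400,::-1];b=t['image'][180:260,140:280,::-1]
cv2.imwrite('pics/f.png',np.vstack([cv2.resize(a,None,fx=4,fy=4),0*cv2.resize(a,(560,4)),cv2.resize(b,None,fx=3,fy=3)[:,:1] if 0 else cv2.resize(b,(560,270))]))"
```

```text
time: 2.1
position: [0.4945, 0.1277, 0.1144]
tool_rot: [0.445, 3.107, 0.003]
ft_force: [0.1, -0.0, 0.6]
grip_width: 0.997
[0.49453235 0.12774294 0.11436247] 73.7032196232309 [ 0.06592985 -0.04762953  0.63498143]
```

View pics/f.png

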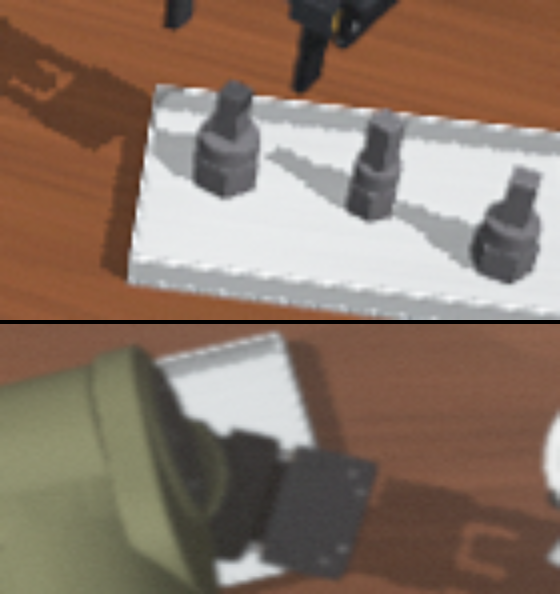

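The open fingers (c. (178,25) and (305,88) in the crop) straddle the large socket's stub. Descend and grip.

```bash
python3 -m jog '[[0,0,-25,0],[0,0,-45,0],[0,0,-60,0],[0,0,-66,0],[0,0,-66,0],[0,0,-66,0],[0,0,-66,0],[0,0,-66,0]]'; python3 -m jog '[[0,0,0,0],[0,0,0,0],[0,0,0,0],[0,0,0,0],[0,0,0,0],[0,0,0,0],[0,0,0,0],[0,0,0,0]]' -1 40;  python3 -m jog '[[0,0,5,0],[0,0,15,0],[0,0,30,0],[0,0,50,0],[0,0,75,0],[0,0,80,0],[0,0,80,0],[0,0,80,0]]'; python3 -c "
from h import *
s=get_state();R=cv2.Rodrigues(s['tool_rot'])[0];print(s['position'],np.degrees(np.arctan2(R[1,1],R[0,1])),s['ft_force'],s['torque'],s['grip_width']*87)
c=shot('scene')
a=c['image'][130:240,260:400,::-1]
cv2.imwrite('pics/g.png',cv2.resize(a,None,fx=5,fy=5,interpolation=2))"
```

```text
time: 3.25
position: [0.4935, 0.1273, 0.047]
tool_rot: [0.446, 3.109, 0.001]
ft_force: [0.1, -0.4, -0.2]
grip_width: 0.999
time: 4.25
position: [0.4932, 0.1272, 0.0466]
tool_rot: [0.446, 3.11, 0.0]
ft_force: [-0.3, 0.7, 0.5]
grip_width: 0.205
time: 5.25
position: [0.4925, 0.1269, 0.1256]
tool_rot: [-0.446, -3.108, 0.001]
ft_force: [-0.3, 0.3, -3.4]
grip_width: 0.204
[0.49249721 0.12694556 0.12563838] 73.68400767671457 [-0.27062821  0.28244406 -3.41540211] [-0.07145412 -0.02891894 -0.02857747] 17.764452439903092
```

View pics/g.png

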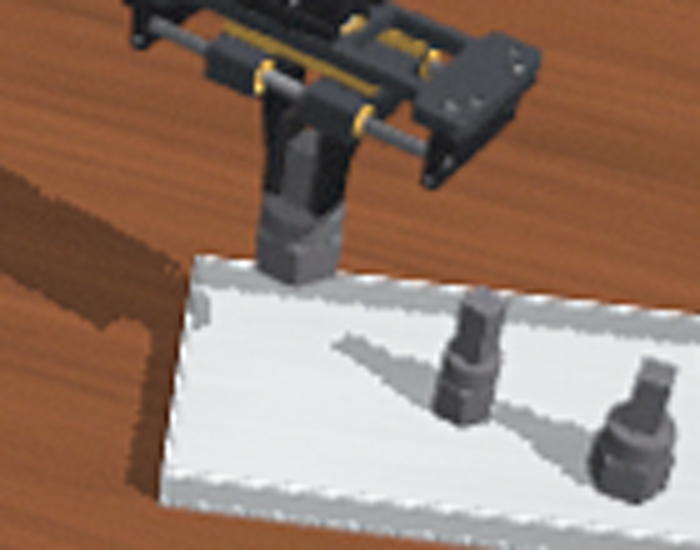

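Gripped squarely (17.8 mm). The 3.4 N reading is only consistent with the large one at +40 % mass, since the medium tops out at about 2.75 N. Moving above the nut.

```bash
python3 -m jog '[[2,-20,15,0],[6,-60,25,0],[9,-110,25,0],[12,-160,25,-0.04],[16,-210,25,-0.08],[19,-250,20,-0.08],[20,-260,10,-0.08],[20,-260,5,-0.08]]';python3 -m jog '[[0,0,-4,0],[0,0,-4,0],[0,0,-4,0],[0,0,-4,0],[0,0,-4,0],[0,0,-4,0],[0,0,-4,0],[0,0,-4,0]]'; python3 -c "
from h import *
s=get_state();R=cv2.Rodrigues(s['tool_rot'])[0];print(s['position'],np.degrees(np.arctan2(R[1,1],R[0,1])),s['ft_force'])
import pickle
c=shot('scene');pickle.dump(c,open('sc1.pkl','wb'))
a=c['image'][130:200,190:270,::-1]
cv2.imwrite('pics/i.png',cv2.resize(a,None,fx=8,fy=8,interpolation=2))"
```

```text
time: 6.3
position: [0.5125, -0.1341, 0.1313]
tool_rot: [-0.573, -3.088, 0.0]
ft_force: [0.6, 0.8, -3.3]
grip_width: 0.208
time: 7.3
position: [0.5132, -0.1329, 0.1276]
tool_rot: [0.57, 3.089, 0.0]
ft_force: [-0.6, -0.9, -3.8]
grip_width: 0.204
[ 0.51322693 -0.1328544   0.12756231] 69.09447570646827 [-0.56109365 -0.94351739 -3.7850621 ]
```

View pics/i.png

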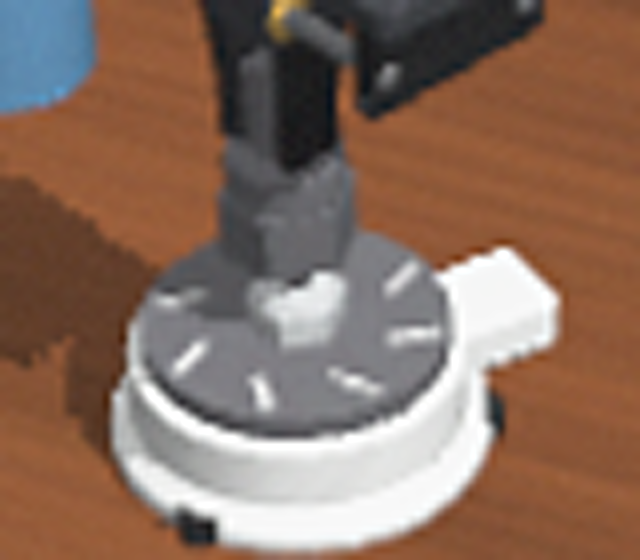

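The socket is above the nut, with its front vertex at crop (270,278) and hex silhouette columns 217–355. The face proportions match the nut's, so the yaw looks right. Checking lateral centring numerically.

```bash
python3 - <<'E'
from h import *
import pickle
c=pickle.load(open('sc1.pkl','rb'))
import math
def hexp(x,y,z,r,a): return np.array([proj(c,[x+r*math.cos(math.radians(a+60*i)),y+r*math.sin(math.radians(a+60*i)),z]) for i in range(6)])
I=lambda p:((p-[190,130]+.5)*8-.5).round(0).tolist()
zr=.1276-.0436
print('socket rim pred',I(hexp(.5132,-.1329,zr,24.2e-3,9)))
print('nut base pred',I(hexp(.5125,-.133,.05,17.3e-3,9)))
print('nut mid pred',I(hexp(.5125,-.133,.062,17.3e-3,9)))
g=c['image'].astype(int).sum(2)//3
for v in (154,156,158,160,161,162): print('sock',v,g[v,212:240].tolist())
for v in (166,168,170,172): print('nut',v,g[v,216:240].tolist())
E
```

```text
socket rim pred [[260.0, 288.0], [330.0, 276.0], [351.0, 234.0], [304.0, 203.0], [235.0, 214.0], [212.0, 256.0]]
nut base pred [[272.0, 351.0], [321.0, 343.0], [336.0, 313.0], [302.0, 291.0], [254.0, 299.0], [238.0, 329.0]]
nut mid pred [[270.0, 324.0], [319.0, 316.0], [334.0, 286.0], [301.0, 264.0], [252.0, 272.0], [236.0, 302.0]]
sock 154 [99, 98, 96, 99, 96, 90, 79, 69, 68, 68, 68, 72, 86, 93, 95, 103, 107, 106, 107, 101, 106, 97, 95, 98, 99, 100, 100, 98]
sock 156 [102, 100, 100, 99, 98, 78, 68, 73, 76, 73, 81, 94, 94, 97, 102, 105, 103, 103, 118, 112, 98, 90, 94, 95, 97, 96, 93, 92]
sock 158 [101, 100, 100, 102, 105, 81, 67, 67, 67, 70, 82, 94, 108, 108, 102, 107, 108, 104, 104, 101, 92, 88, 103, 103, 97, 95, 98, 99]
sock 160 [104, 102, 99, 99, 92, 77, 68, 66, 68, 67, 65, 97, 103, 102, 103, 104, 104, 104, 104, 103, 91, 98, 124, 127, 126, 128, 125, 116]
sock 161 [98, 100, 92, 89, 88, 80, 69, 70, 66, 69, 66, 91, 102, 103, 106, 103, 104, 104, 104, 103, 90, 109, 126, 127, 127, 129, 128, 127]
sock 162 [93, 90, 87, 87, 90, 86, 77, 72, 68, 66, 65, 81, 99, 103, 103, 102, 102, 104, 104, 101, 96, 118, 127, 127, 128, 125, 128, 127]
nut 166 [93, 88, 86, 86, 96, 134, 152, 157, 162, 152, 205, 219, 225, 232, 233, 224, 208, 151, 125, 125, 128, 124, 176, 171]
nut 168 [85, 85, 86, 86, 92, 120, 148, 196, 213, 216, 222, 227, 230, 231, 233, 211, 177, 141, 128, 129, 129, 127, 127, 127]
nut 170 [121, 120, 121, 119, 120, 113, 115, 122, 148, 201, 198, 195, 201, 198, 189, 172, 143, 131, 130, 129, 131, 127, 126, 122]
nut 172 [137, 127, 128, 129, 128, 131, 122, 124, 119, 183, 194, 194, 189, 176, 172, 142, 128, 129, 128, 129, 127, 128, 166, 204]
```

Image offsets suggest the socket should go about 1.2 mm in +y and maybe about 1 mm in +x. I'll descend onto the bevel and feel for contact.

```bash
python3 -m jog '[[0.5,1.2,0,0],[0.5,1.2,-6,0],[0.5,1.2,-12,0],[0.5,1.2,-16,0],[0.5,1.2,-18,0],[0.5,1.2,-19,0],[0.5,1.2,-20,0],[0.5,1.2,-20,0]]'; python3 -c "
from h import *
s=get_state();print(s['position'],s['ft_force'],s['torque'])"
```

```text
time: 8.35
position: [0.5138, -0.1316, 0.1076]
tool_rot: [0.57, 3.089, 0.0]
ft_force: [-0.5, 0.8, -2.8]
grip_width: 0.204
[ 0.51380507 -0.13163026  0.10763967] [-0.47829757  0.77453748 -2.8152379 ] [ 0.02251541 -0.01776615  0.00536819]
```

```bash
python3 -m jog '[[0,0,-0.5,0],[0,0,-1,0],[0,0,-1.5,0],[0,0,-2,0],[0,0,-2.5,0],[0,0,-3,0],[0,0,-3,0],[0,0,-3,0]]'
```

```text
time: 9.35
position: [0.5135, -0.1316, 0.1044]
tool_rot: [-0.57, -3.089, -0.0]
ft_force: [-0.9, -0.4, -3.0]
grip_width: 0.206
```

Still free at rim ≈ 61 mm, which is below the bevel on the hex. Continuing.

```bash
python3 -m jog '[[0,0,-0.5,0],[0,0,-1,0],[0,0,-2,0],[0,0,-3,0],[0,0,-4,0],[0,0,-5,0],[0,0,-5,0],[0,0,-5,0]]'
```

```text
time: 10.35
position: [0.5136, -0.1316, 0.0994]
tool_rot: [-0.57, -3.089, -0.0]
ft_force: [-1.5, 1.0, -4.2]
grip_width: 0.206
```

```bash
python3 -m jog '[[0,0,-1,0],[0,0,-2,0],[0,0,-3,0],[0,0,-4,0],[0,0,-5,0],[0,0,-5.5,0],[0,0,-6,0],[0,0,-6,0]]'
```

```text
time: 11.35
position: [0.5137, -0.1316, 0.0937]
tool_rot: [-0.57, -3.089, -0.0]
ft_force: [-2.6, -0.2, -0.2]
grip_width: 0.204
```

The upward force rises at the expected height (rim ≈ 50 mm). I'll press slightly to confirm, ease the side load and check in the picture.

```bash
python3 -m jog '[[-0.4,0,-0.5,0],[-0.4,0,-1,0],[-0.4,0,-1,0],[-0.4,0,-1,0],[-0.4,0,-1,0],[-0.4,0,-1,0],[-0.4,0,-1,0],[-0.4,0,-1,0]]'; python3 -c "
from h import *
s=get_state();print(s['position'],s['ft_force'],s['torque'],s['grip_width'])
c=shot('scene')['image'][...,::-1]
cv2.imwrite('pics/j.png',np.vstack([cv2.resize(c[130:200,190:290],(600,420),interpolation=2),cv2.resize(c[110:310,90:430],(306,180))[:, :].repeat(1,1) if 0 else np.pad(cv2.resize(c[110:310,90:430],(306,180)),((0,0),(0,294),(0,0)))]))"
```

```text
time: 12.35
position: [0.5137, -0.1316, 0.0936]
tool_rot: [0.57, 3.089, 0.001]
ft_force: [-4.2, 1.2, 7.9]
grip_width: 0.203
[ 0.51366824 -0.13162971  0.09361668] [-4.19124669  1.24329818  7.8863721 ] [ 0.26149851  1.1638879  -0.00296557] 0.20337859871710623
```

View pics/j.png

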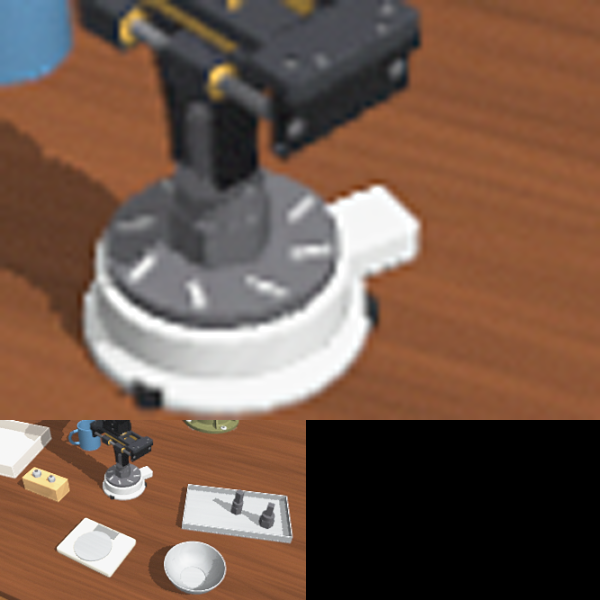

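The picture shows the socket's rim flat on the disc and the nut covered. The other two sockets stand in the tray and the bystanders are in place. z is stopped at 93.6 mm under about 11 N, the predicted seated height. Handing in.

```bash
python3 -c "
from bench import *
print(close_job())"
```

```text
the job is handed in; nothing more can be done
None
```

The large (30 mm) socket is seated fully down over the mill nut and still held in the gripper, and the job is handed in at about 12.4 s of robot time.

- **Choosing the socket:** The mill nut measured about 17.3 mm corner radius, larger than both spares, so it is the 30 mm one. The large socket was the one nearest the mill. Its lifted weight of 3.4 N fits only the large socket's mass range.
- **Seating:** It went down without resistance past the bevel. The TCP then stopped at 93.6 mm, the height worked out for the rim resting on the disc, with about 11 N of push against it.
- **Last checks:** The gripper was still closed on the stub (about 17.7 mm opening, last grip set to 40 N). The final picture shows the socket upright with its rim on the disc. The small and medium sockets were never touched and stand in the tray, and the bowl, scale and mug look to be where they were.
- **What disagreed:** The two cameras put the nut about 1–3 mm apart, so I moved 0.5 mm in x and 1.2 mm in y before descending. A sideways force of about 4 N in x remained at the end, and a 0.4 mm correction did not shift the tool; it suggests light contact with the nut's flats. I did not do a twist test for looseness.

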